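# Turn a jug lid over through the half-twist chute

## Task

Take the white screw lid out of the rack and drop it edge first into the mouth of the sloping twist chute, hollow side on the upper side, and let go so that it rests in the throat on the closed bolt. Then take the black-knobbed lever through its Z-shaped gate into the open slot, the one farther from the chute, and leave it there, so that the bolt is drawn and the lid drops through the twist and ends lying hollow side down in the catch pan. Do not disturb the water bottle or the tape roll.

Things in the scene. Friction and masses are not known exactly. Their poses are not given: they have to be found in the camera images.
- lid: White screw lid, a disc 76 mm across, 16 mm thick, 55 g, standing on edge in the rack, its top edge 93 mm above the table. Origin at the disc's centre. +x is the disc's axis, pointing out of the hollow (open, 6 mm deep) side; the closed flat side faces -x. Grip it across its 16 mm thickness near the top edge, to leave its lower part free for the chute.
- rack: Grey rack on the table, 210 x 90 mm, fixed, origin under its centre, x along its length. Thin steel pegs, their tops 57 mm above the table, 23 mm either side of the middle, make two slots for lids standing across it: at x = -50 mm (holds the lid) and x = +50 mm (empty).
- chute: Twist chute on a grey stand, fixed. Origin on the table; +x level along its run (mouth at the high end, -x; pan at the low end, +x), +y left of the run. Six 6 mm steel bars form a slot whose axis falls towards +x, 35 degrees off vertical: straight for 50 mm, then turning half over about its axis in 220 mm down to the pan. Base 10 mm thick, x -135 to 225 mm, y -230 to 70 mm.
- mouth (a point): Centre of the mouth, 300 mm up. x: across the slot's thickness, to its upper side; y: along its width, to the left; z: out along the axis, leaning 35 degrees from vertical. The lid goes in along -z, its hollow side to +x. Slot 81 mm wide (y), 23 mm thick (x), flared to 48 mm. The bars start at z = +14 mm: keep fingers above. Let go with the lid's centre 5 to 12 mm above, it slides on.
- throat (a point): Where the lid's centre comes to rest on the closed bolt: on the slot's axis 31 mm below the mouth, axes as mouth. The lid's upper edge then stands 7 mm above the mouth's centre. The lid has some 4 mm of play.
- knob (a point): Centre of the lever's black ball knob, 32 mm across, 78 mm from the bolt's axis (the lever's pivot), which is level along the chute's y, 239 mm above the table, at chute x = -72 mm. The gate plate's top is 36 mm above that axis. The knob is 98 mm right of the chute's middle plane with the bolt closed, 162 mm with it drawn. Grip at the ball; it turns between the fingers.
- bolt (a joint): Travel of the draw bolt to the right, away from the chute (chute -y), m: 0 closed (a 12 mm bar across the slot, the lid rests on it), 0.064 fully drawn. Friction about 2 N. It is moved by the lever, and only while that is within about 0.06 rad of upright, in the cross run of the gate.
- lever (a joint): Lever angle about the bolt's axis, rad: 0 upright, + leaning to chute +x; limits -0.5, 0.5; friction 1.2 N at the knob, stays where left. Z-shaped gate, slot 14 mm for a 10 mm stem: starts in the shut slot (negative, bolt 0), where a wall stops it at +0.06; the cross run at 0 leads 64 mm to the right; from its end the open slot leads to +0.5 (home is above 0.4).
- pan (a point): Middle of the floor of the sheet-steel catch pan under the chute's lower end, 23 mm above the table, axes as chute. The floor is 105 mm long and 94 mm wide, falling 9 degrees to a 45 mm high rubber stop at +x, with sheet walls on both sides.
- water: Bystander: full clear water bottle, 64 mm across and 200 mm tall, origin under its centre. To be left alone.
- tape: Bystander: roll of brown tape lying flat, 110 mm across, 48 mm high, origin under its centre. To be left alone.
Not all that is in view belongs to the job. There is more than one size of the lid; the job needs the largest.

How it is judged:
By the outcome, as a careful person would: the job done as asked, in the order asked, and still so for the second after the job is handed in, with the robot touching nothing.
It also fails if it takes over 53 s, if anything falls off the work surface, if the arm or the gripper's body presses on something with over 40 N, if the wrist force passes 120 N, or if a joint passes its speed limit or range.

## Robot

A 6-joint arm with a two-finger parallel gripper is mounted at the origin on the work surface. World frame = base frame: x ahead of the robot, y to its left, z up, the work surface at z = 0. Lengths are in m, angles in rad, forces in N, time in s.
With the tool pointing down it reaches from about 0.3 to 0.825 m from the base axis. Payload 5.4 kg.
Tool frame: the origin (TCP) lies on the centre line of the jaws, within the pads' length; the fingertips stand 19 mm ahead of it and the grasp point (between the pads) is the TCP (finger_overhang is the distance from the TCP to the fingertips, in m); y points along the fingers, x is the direction in which the jaws open and shut, and the axes are right-handed (so a half turn about y gives the same grasp; the last joint's range is limited). The gripper opens to 92 mm and grips with 3 to 60 N. Pads are 20 mm wide; open, the fingers measure 128 mm over their backs; the gripper's body (75 mm by 189 mm) begins 69 mm behind the grasp point.
Start: joints at [-1.447, 0.158, 1.597, -0, 1.386, -0.21], TCP at [0.188, -0.543, 0.197] pointing down, gripper open.
Joint ranges: [-2.91, 2.91], [-0.94, 2.29], [0.18, 2.7], [-1.29, 4.43], [0.17, 2.64], [-3, 3]. Speed limits (rad/s): [2.57, 2.57, 3.14, 3.14, 3.14, 3.14].

## Interface

Orientations are given as a unit quaternion [x, y, z, w].
In Python, from cell import sense, capture, sign_off, finger_overhang gives the robot as it stands.
- The arm moves only by the tool jog_arm, never from a script. Its argument "moves" is a list of rows, each a list of 2 entries, a list of its own where there are three numbers: the shift along the tool's x, y, z in m, then the turn about the tool's y in rad. In form: [[[dx, dy, dz], yaw], ...]. A call has 1 to 20 rows; each row shifts and turns the commanded pose from where the row before left it, along the tool's axes as they then stand; what a row does not reach is not made up. A row lasts 1/12 s, in which the tool goes at most 41.7 mm and 7.16 degrees, less where a joint would pass 70% of its speed; a pose out of reach is approached as far as the arm can. A call with a gripper value outside its range is refused whole. "claw" is the closure, from 0 (fully open) to 1 (shut), set as the call begins (left out, the last holds). The fingers move at their own pace and stop on an object; "grip_force" is the grip in N (left out, the last holds). Time passes only in rows, so rows that do not move let the fingers close. It gives the time, the measured TCP pose, the force and the opening at its end, in the units of the state.
- sense(): the state, without advancing time (a new reading comes with each control period).
- capture(name): name is "scene" or "side" or "wrist"; returns a dict with "pixels" (420x560x3 uint8, red, green, blue), "depth" (420x560 float32, m along the optical axis (not along the pixel's ray), 0 where there is no reading), "fx", "fy", "cx", "cy" (pixels), "view" (4x4, takes a point from world to camera coordinates). Camera axes: x right, y down, z forward; pixel columns grow to the right and rows downward; lengths in m; the calibration is good to about 2 mm. A picture is of the moment at which its call begins.
- sign_off(): hands the job in, once; it reports no verdict.
The state is a dict: "time_s": time; "joint_pos": joint angles; "qd": joint speeds; "effort": joint torques, N m; "tcp_pos": TCP position; "eef_rot": TCP orientation; "wrist_force": force on the tool from outside, world axes, zero at the start; "moment": the same for the moment, N m; "width": opening from 0.0 (shut) to 1.0 (fully open).
Only numpy, scipy, OpenCV 4.12 (cv2) and the standard library are available. Lean on these libraries where they do the work, as an engineer would, in place of code of your own. Each camera call takes 0.05 s, during which the arm holds its last target. There are 200 camera calls.

## Working session

There is one attempt and no reset: what is moved stays moved. The work goes in short steps, Python scripts to look and compute and a tool call to move; the robot and the scene stay as the last step left them, time stands still between calls to the robot, and variables do not carry over. Pictures are saved under pics/ and viewed, on a budget of 10 in all, crops included, one or two more only if the job needs it, and the job is handed in when it is done.

Besides the shell and the picture viewer there is one more tool, called after "Call:" as name([rows], argument=value, ...), one row to a line, values as JSON. jog_arm: Moves the arm, as the interface text tells. Its arguments: {"type":"object","properties":{"moves":{"type":"array","items":{"type":"array"}},"claw":{"type":"number"},"grip_force":{"type":"number"}},"required":["moves"]}

```bash
ls; mkdir -p pics; python3 - <<'E'
from cell import sense,capture,finger_overhang
import cv2,numpy as np
s=sense();print(s,finger_overhang)
for n in ("scene","side"):
    c=capture(n);np.savez(f"{n}0.npz",**c)
    cv2.imwrite(f"pics/{n}0.png",cv2.cvtColor(c["pixels"],cv2.COLOR_RGB2BGR))
    print(n,c["fx"],c["cx"],c["cy"],np.round(c["view"],3).tolist(),(c["depth"]>0).mean())
E
```

```text
pics
{'time_s': 0.0, 'joint_pos': array([-1.44707004e+00,  1.59029641e-01,  1.59822998e+00,  8.86415395e-06,
        1.38624439e+00, -2.10080341e-01]), 'qd': array([ 0.00101618,  0.00031195,  0.00103112,  0.00035751,  0.00086362,
       -0.0006693 ]), 'effort': array([ 6.19931179e-04, -3.85569334e+01, -3.22104764e+01,  7.00771320e-02,
        3.79452703e-02, -1.56284773e-04]), 'tcp_pos': array([ 0.18830272, -0.54258042,  0.19633102]), 'eef_rot': array([-0.57561602,  0.41044201, -0.40953301,  0.57661622]), 'wrist_force': array([ 0.58451237, -0.83525306,  0.53696571]), 'moment': array([-0.00640897, -0.06042733,  0.00365375]), 'width': 1.001019662496468} 0.019
scene 507.0155424562505 274.50312134355374 201.65614593399062 [[0.455, 0.891, -0.016, -0.159], [0.658, -0.348, -0.667, -0.223], [-0.6, 0.293, -0.745, 2.191], [0.0, 0.0, 0.0, 1.0]] 0.9817091836734694
side 387.477414653541 280.65357884410673 202.71248098648593 [[-0.69, -0.724, -0.011, 0.317], [-0.419, 0.411, -0.81, 0.383], [0.591, -0.554, -0.587, 0.949], [0.0, 0.0, 0.0, 1.0]] 0.9960714285714286
```

View pics/scene0.png

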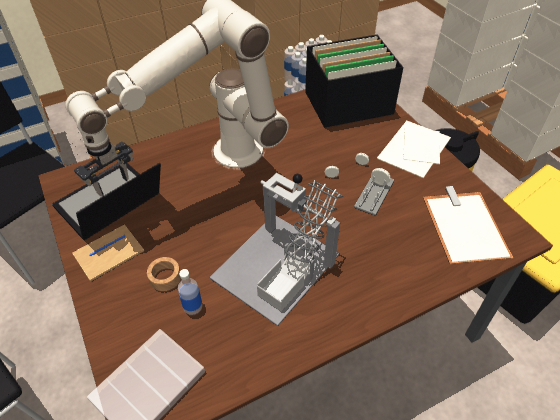

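View pics/side0.png

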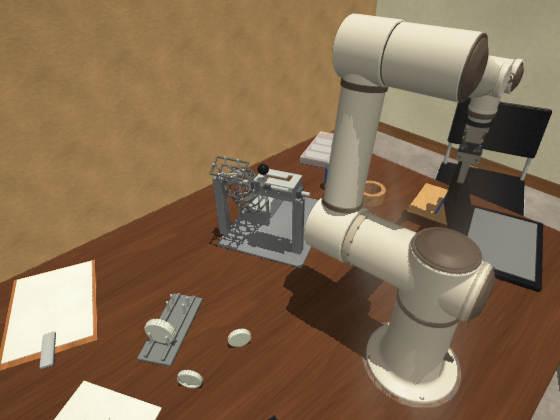

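The scene view shows the chute (base around 275,270, knob at 297,178, pan at 282,288), the rack (375,192) with a lid at (381,177), and small lids lying at (331,172) and (361,159). The bottle is at (190,292) and the tape at (163,273). The side view shows the lid at (160,330), the knob at (263,169) and the mouth around (232,165).

```bash
cat >h.py <<'E'
import numpy as np,cv2
from cell import sense,capture
def load(n): return dict(np.load(n+".npz"))
def cloud(c):
    v,u=np.mgrid[:420,:560]; d=c["depth"]; V=c["view"]
    P=np.stack([(u-c["cx"])/c["fx"]*d,(v-c["cy"])/c["fy"]*d,d],-1)
    W=(P-V[:3,3])@V[:3,:3]; W[d<=0]=np.nan
    return W
def proj(c,p):
    V=c["view"];q=np.atleast_2d(p)@V[:3,:3].T+V[:3,3]
    return np.stack([c["fx"]*q[:,0]/q[:,2]+c["cx"],c["fy"]*q[:,1]/q[:,2]+c["cy"]],1)
def ray(c,u,v):
    V=c["view"];d=V[:3,:3].T@np.array([(u-c["cx"])/c["fx"],(v-c["cy"])/c["fy"],1]);o=-V[:3,:3].T@V[:3,3]
    return o,d/np.linalg.norm(d)
def onplane(c,u,v,z):
    o,d=ray(c,u,v);return o+d*(z-o[2])/d[2]
def tri(a,b):
    A=sum(np.eye(3)-np.outer(d,d) for o,d in(a,b));B=sum((np.eye(3)-np.outer(d,d))@o for o,d in(a,b));return np.linalg.solve(A,B)
def crop(c,x0,y0,x1,y1,k):
    return cv2.resize(cv2.cvtColor(c["pixels"],cv2.COLOR_RGB2BGR)[y0:y1,x0:x1],None,fx=k,fy=k,interpolation=cv2.INTER_CUBIC)
E
python3 - <<'E'
from h import *
a,b=load("scene0"),load("side0")
cv2.imwrite("pics/c1.png",np.vstack([crop(a,205,145,405,330,3)])[:600])
cv2.imwrite("pics/c2.png",crop(b,130,140,320,375,2.5))
for n,c,(x0,y0,x1,y1) in(("scene",a,(290,170,305,186)),("side",b,(254,160,273,178))):
    m=c["pixels"].max(2)<60; k=np.zeros_like(m);k[y0:y1,x0:x1]=m[y0:y1,x0:x1]
    v,u=np.nonzero(k);print(n,"knob",u.mean(),v.mean(),k.sum(),u.min(),u.max(),v.min(),v.max())
# table check and plates
for n,c in(("scene",a),("side",b)):
    W=cloud(c);p=c["pixels"].astype(int);sat=p.max(2)-p.min(2)
    t=W[(sat>25)&(abs(W[...,2])<.03)];print("table z",np.nanmedian(t[:,2]),np.nanstd(t[:,2]))
    g=(sat<25)&(W[...,2]>.004)&(W[...,2]<.018)
    for nm,(x0,y0,x1,y1) in({"base":(205,200,350,330),"rack":(350,160,400,220)} if n=="scene" else {"base":(210,190,325,270),"rack":(135,285,210,370)}).items():
        k=np.zeros_like(g);k[y0:y1,x0:x1]=g[y0:y1,x0:x1]
        nn,l,st,_=cv2.connectedComponentsWithStats(k.astype(np.uint8));
        pts=W[k][:,:2].astype(np.float32);r=cv2.minAreaRect(pts*1000);print(n,nm,k.sum(),np.nanmedian(W[k][:,2]),r,cv2.boxPoints(r).round().tolist())
E
```

```text
scene knob 297.1 178.21428571428572 70 293 301 174 183
side knob 262.75824175824175 168.95604395604394 91 258 268 164 174
table z -0.0002443524118900214 0.006043475062378621
scene base 4386 0.009984210092730945 ((603.816162109375, -97.11114501953125), (311.6372985839844, 436.892578125), 24.11041259765625) [[372.0, 39.0], [551.0, -360.0], [835.0, -233.0], [657.0, 166.0]]
scene rack 632 0.011025138427066566 ((459.2664794921875, 404.9742431640625), (175.28701782226562, 318.3329772949219), 55.29395294189453) [[279.0, 424.0], [540.0, 242.0], [640.0, 386.0], [378.0, 568.0]]
table z -6.419818122546795e-05 0.004888448138507513
side base 3391 0.009788987109502751 ((616.4768676757812, -123.1898193359375), (308.9022216796875, 361.572509765625), 26.326997756958008) [[398.0, -30.0], [558.0, -354.0], [835.0, -217.0], [675.0, 107.0]]
side rack 1509 0.011660032820352238 ((484.67230224609375, 372.96929931640625), (90.89667510986328, 211.6134490966797), 34.9600715637207) [[387.0, 434.0], [508.0, 260.0], [583.0, 312.0], [461.0, 486.0]]
```

View pics/c1.png

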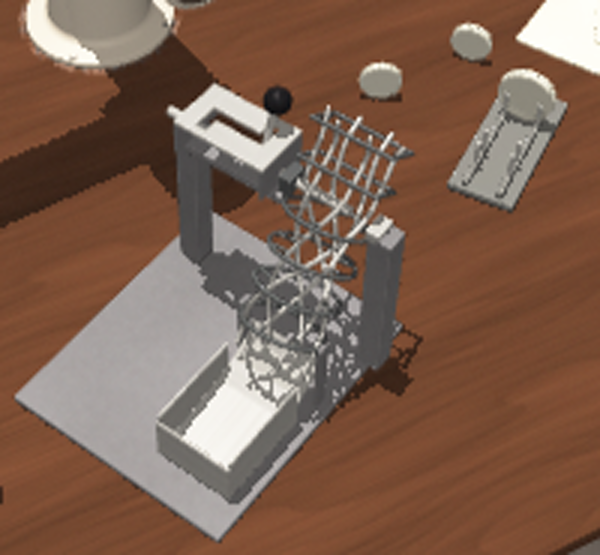

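View pics/c2.png

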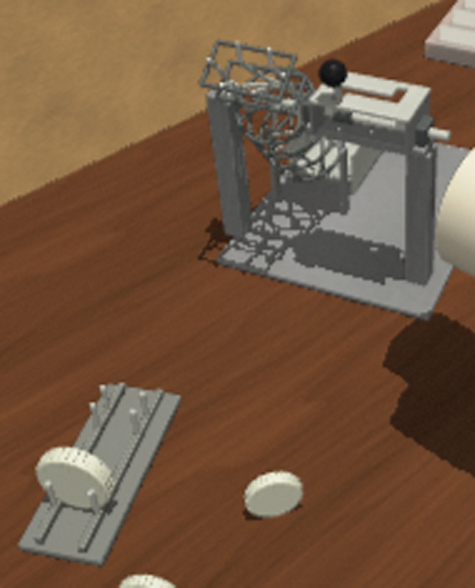

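The crops show the Z gate with the lever in the shut slot (knob at scene 297,178) and the lid at the near end of the rack. I can't yet tell which way its hollow faces. Next I'll refine the poses and look at the lid's depth profile.

```bash
python3 - <<'E'
from h import *
a,b=load("scene0"),load("side0")
K=tri(ray(a,297.1,178.2),ray(b,262.8,169));print("knob",K.round(4),proj(a,K),proj(b,K))
# base: points near plane z=.01, grey, refined edges by percentiles over both clouds
W={}
for n,c,(x0,y0,x1,y1) in(("scene",a,(205,200,345,330)),("side",b,(210,190,325,270))):
    w=cloud(c);p=c["pixels"].astype(int);sat=p.max(2)-p.min(2)
    g=(sat<25)&(abs(w[...,2]-.01)<.004);k=np.zeros(g.shape,np.uint8);k[y0:y1,x0:x1]=g[y0:y1,x0:x1]
    _,l,st,_=cv2.connectedComponentsWithStats(k);i=1+np.argmax(st[1:,4]);m=l==i
    q=w[m][:,:2].astype(np.float32)*1000;r=cv2.minAreaRect(cv2.convexHull(q));print(n,r)
    W[n]=q
for yaw in(-63.5,):
  pass
best=[]
def edges(q,yaw):
    t=np.radians(yaw);ex=np.array([np.cos(t),np.sin(t)]);ey=np.array([-ex[1],ex[0]]);s,u=q@ex,q@ey;return s.min(),s.max(),u.min(),u.max()
for n in W:
    for yaw in(-61,-62,-63,-64,-65): print(n,yaw,np.round(edges(W[n],yaw),1))
# lid cloud
for n,c,(x0,y0,x1,y1) in(("scene",a,(360,160,400,195)),("side",b,(138,310,185,355))):
    w=cloud(c)[y0:y1,x0:x1];p=c["pixels"][y0:y1,x0:x1].astype(int);k=(w[...,2]>.062)&(w[...,2]<.1)
    q=w[k];print(n,"lid",k.sum(),np.median(q,0).round(4),q.min(0).round(3),q.max(0).round(3))
    r=cv2.minAreaRect(q[:,:2].astype(np.float32)*1000);print(r,cv2.boxPoints(r).round(1).tolist())
# rack
w=cloud(b);p=b["pixels"].astype(int);sat=p.max(2)-p.min(2)
k=((sat<25)&(w[...,2]>.004)&(w[...,2]<.02)).astype(np.uint8);k[:285]=0;k[370:]=0;k[:,:135]=0;k[:,210:]=0
q=w[k>0];print(np.percentile(q[:,2],[5,50,95]))
cv2.imwrite("pics/lid.png",np.hstack([cv2.resize(crop(a,360,160,400,200,1),(400,400),interpolation=2),cv2.resize(crop(b,140,315,180,355,1),(400,400),interpolation=2)]))
E
```

```text
knob [ 0.5347 -0.0068  0.3102] [[296.99789082 178.1812154 ]] [[262.68223154 169.02040987]]
scene ((614.5416870117188, -132.64833068847656), (300.9887390136719, 360.5433349609375), 24.79228973388672)
side ((600.366455078125, -105.92192077636719), (299.3385925292969, 314.40191650390625), 25.016725540161133)
scene -61 [224.5 602.7 314.9 630.7]
scene -62 [218.3 592.1 324.3 636.3]
scene -63 [212.  581.5 333.7 641.6]
scene -64 [205.6 570.9 342.9 646.8]
scene -65 [199.2 560.2 350.6 651.8]
side -61 [219.6 542.3 329.8 630.2]
side -62 [213.5 533.7 335.  635.2]
side -63 [207.3 524.9 340.1 640. ]
side -64 [200.5 516.  345.  644.6]
side -65 [192.5 506.9 349.6 649. ]
scene lid 107 [0.4615 0.4117 0.0787] [0.429 0.388 0.062] [0.493 0.435 0.097]
((461.21258544921875, 411.54937744140625), (73.2938003540039, 24.56406021118164), 39.673377990722656) [[425.20001220703125, 397.6000061035156], [440.79998779296875, 378.70001220703125], [497.29998779296875, 425.5], [481.6000061035156, 444.3999938964844]]
side lid 323 [0.451  0.4132 0.0807] [0.423 0.387 0.062] [0.487 0.44  0.096]
((457.95550537109375, 413.1429748535156), (74.28218841552734, 20.07796287536621), 34.658538818359375) [[421.70001220703125, 400.29998779296875], [433.1000061035156, 383.79998779296875], [494.20001220703125, 426.0], [482.79998779296875, 442.5]]
[0.0079786  0.01176116 0.01764789]
```

View pics/lid.png

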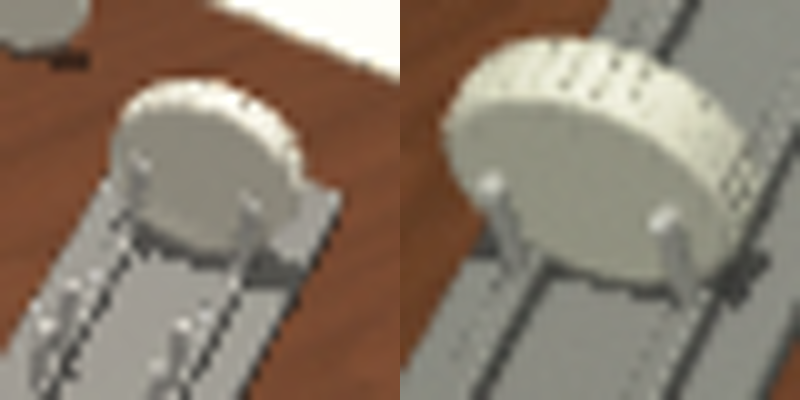

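The side face (right panel) is flat and closed. The face the scene camera sees appears recessed inside a bright rim, so the hollow seems to face the empty slot. I'll check that with the wrist camera while moving to the rack.

Call:
jog_arm([
  [[0,-0.028,0],0],
  [[0,-0.028,0],0],
  [[0,-0.028,0],0],
  [[0,-0.028,0],0],
  [[0,-0.028,0],0],
  [[0,-0.028,0],0],
  [[0,-0.028,0],0],
  [[0,-0.028,0],0],
  [[-0.0224,0,0.019],0],
  [[-0.0224,0,0.019],0],
  [[-0.0224,0,0.019],0],
  [[-0.0224,0,0.019],0],
  [[-0.0224,0,0.019],0],
  [[-0.0224,0,0.019],0],
  [[-0.0224,0,0.019],0],
  [[-0.0224,0,0.019],0],
  [[-0.0224,0,0.019],0],
  [[-0.0224,0,0.019],0],
])

```text
time_s: 1.6
tcp_pos: [0.2946, -0.2679, 0.4209]
eef_rot: [-0.576, 0.41, -0.41, 0.576]
wrist_force: [0.9, 0.6, -0.3]
width: 1.002
```

Call:
jog_arm([
  [[-0.0224,0,0.019],0],
  [[-0.0224,0,0.019],0],
  [[-0.0224,0,0.019],0],
  [[-0.0224,0,0.019],0],
  [[-0.0224,0,0.019],0],
  [[-0.0224,0,0.019],0],
  [[-0.0224,0,0.019],0],
  [[-0.0224,0,0.019],0],
  [[0,0,0],-0.0913],
  [[0,0,0],-0.0913],
  [[0,0,0],-0.0913],
  [[0,0,0],0],
])

```text
time_s: 2.6
tcp_pos: [0.3793, -0.0499, 0.4209]
eef_rot: [0.627, -0.327, 0.326, -0.627]
wrist_force: [-0.4, 0.3, -0.4]
width: 1.0
```

Call:
jog_arm([
  [[-0.0197,0,0.01935],0],
  [[-0.0197,0,0.01935],0],
  [[-0.0197,0,0.01935],0],
  [[-0.0197,0,0.01935],0],
  [[-0.0197,0,0.01935],0],
  [[-0.0197,0.012,0.01935],0],
  [[-0.0197,0.012,0.01935],0],
  [[-0.0197,0.012,0.01935],0],
  [[-0.0197,0.012,0.01935],0],
  [[-0.0197,0.012,0.01935],0],
  [[-0.0197,0.012,0.01935],0],
  [[-0.0197,0.012,0.01935],0],
  [[-0.0197,0.012,0.01935],0],
  [[-0.0197,0.012,0.01935],0],
  [[-0.0197,0.012,0.01935],0],
  [[-0.0197,0.012,0.01935],0],
  [[-0.0197,0.012,0.01935],0],
  [[0,0,0],0],
  [[0,0,0],0],
])

```text
time_s: 4.18
tcp_pos: [0.4575, 0.4127, 0.2753]
eef_rot: [0.628, -0.328, 0.327, -0.625]
wrist_force: [-0.9, -0.7, 0.8]
width: 0.998
```

```bash
python3 - <<'E'
from h import *
c=capture("wrist");np.savez("wrist1.npz",**c)
cv2.imwrite("pics/w1.png",cv2.cvtColor(c["pixels"],cv2.COLOR_RGB2BGR))
V=c["view"];print(-V[:3,:3].T@V[:3,3],V[:3,:3].round(2).tolist(),c["fx"],proj(c,[.458,.413,.093]),sense()["tcp_pos"])
E
```

```text
[0.52751273 0.46172112 0.46242293] [[0.57, -0.82, -0.0], [-0.78, -0.54, 0.3], [-0.25, -0.17, -0.95]] 327.3598737009012 [[278.72471612 182.3493879 ]] [0.45811132 0.41210055 0.27678156]
```

View pics/w1.png

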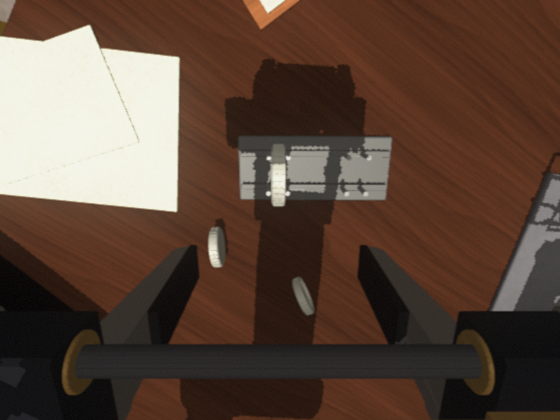

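The wrist view shows the lid edge-on at (278,175), square to the jaw axis, with the rack spanning (238–391, 136–200). I'll get its exact pose and settle the hollow side from depth.

```bash
python3 - <<'E'
from h import *
c=load("wrist1");w=cloud(c);p=c["pixels"].astype(int)
k=np.zeros((420,560),bool);k[130:215,262:296]=1
k&=(w[...,2]>.07)&(w[...,2]<.1);q=w[k]
r=cv2.minAreaRect(q[:,:2].astype(np.float32)*1000);print("lid",k.sum(),r,q[:,2].max())
g=(w[...,2]>.004)&(w[...,2]<.02);m=np.zeros_like(g);m[125:210,230:400]=g[125:210,230:400];q=w[m];print("rack",cv2.minAreaRect(q[:,:2].astype(np.float32)*1000))
t=np.radians(-55.1);n=np.array([np.cos(t),np.sin(t)]);u=np.array([-n[1],n[0]]);c0=np.array([.458,.413])
for nm,(x0,y0,x1,y1) in(("scene0",(360,160,400,195)),("side0",(138,310,185,355))):
    w=cloud(load(nm))[y0:y1,x0:x1].reshape(-1,3);w=w[(w[:,2]>.03)&(w[:,2]<.098)]
    s=(w[:,:2]-c0)@n*1000;v=(w[:,:2]-c0)@u*1000;rr=np.hypot(v,(w[:,2]-.055)*1000);ok=(abs(s)<25)&(rr<40)
    for lo,hi in((0,10),(10,20),(20,28),(28,33),(33,36),(36,40)):
        z=ok&(rr>=lo)&(rr<hi);print(nm,lo,hi,z.sum(),np.percentile(s[z],[10,50,90]).round(1) if z.any() else"")
E
```

```text
lid 772 ((457.91400146484375, 414.70782470703125), (68.96666717529297, 15.855307579040527), 34.35316848754883) 0.094762705500409
rack ((486.0306701660156, 373.7025451660156), (89.19286346435547, 210.43421936035156), 34.6484260559082)
scene0 0 10 12 [-2.4 -0.1  4.1]
scene0 10 20 44 [-3.2  2.8  7.3]
scene0 20 28 63 [-2.7  3.6 13.4]
scene0 28 33 32 [-4.2  4.4 13. ]
scene0 33 36 25 [-4.4  4.5 10.1]
scene0 36 40 39 [-4.3  5.2  8.7]
side0 0 10 29 [-8.9 -8.2 -6.8]
side0 10 20 78 [-9.2 -7.9 -6.9]
side0 20 28 123 [-14.7  -8.6  -7.2]
side0 28 33 71 [-14.1  -8.4  -6.9]
side0 33 36 71 [-8.9 -6.9  4.9]
side0 36 40 174 [-7.4 -1.2  6. ]
```

Depth settles it: the side face is flat at −8 mm, while the other face is recessed behind a rim at about +8. So the hollow faces azimuth −55°, towards the empty slot. Descending to grip.

Call:
jog_arm([
  [[-0.0023,0.028,0.0012],0],
  [[0,0.028,0],0],
  [[0,0.028,0],0],
  [[0,0.028,0],0],
  [[0,0.028,0],0],
  [[0,0.028,0],0],
  [[0,0.01,0],0],
  [[0,0,0],0],
  [[0,0,0],0],
])

```text
time_s: 4.98
tcp_pos: [0.4587, 0.4148, 0.1008]
eef_rot: [-0.626, 0.328, -0.328, 0.627]
wrist_force: [0.2, 0.7, 0.5]
width: 1.001
```

Call:
jog_arm([
  [[0,0,0],0],
  [[0,0,0],0],
  [[0,0,0],0],
  [[0,0,0],0],
  [[0,0,0],0],
  [[0,0,0],0],
  [[0,0,0],0],
  [[0,0,0],0],
  [[0,0,0],0],
  [[0,0,0],0],
  [[0,0,0],0],
  [[0,0,0],0],
], claw=1, grip_force=25)

```text
time_s: 5.98
tcp_pos: [0.4579, 0.4151, 0.0993]
eef_rot: [0.627, -0.328, 0.327, -0.627]
wrist_force: [0.6, -0.5, -0.6]
width: 0.153
```

Call:
jog_arm([
  [[0,-0.01,0],0],
  [[0,-0.02,0],0],
  [[0,-0.029,0],0],
  [[0,-0.029,0],0],
  [[0,-0.029,0],0],
  [[0,-0.029,0],0],
  [[0,-0.029,0],0],
  [[0,-0.029,0],0],
  [[0,-0.029,0],0],
  [[0,-0.029,0],0],
  [[0,-0.029,0],0],
  [[0,-0.029,0],0],
  [[0,-0.02,0],0],
  [[0,-0.011,0],0],
])

```text
time_s: 7.15
tcp_pos: [0.4581, 0.4152, 0.4551]
eef_rot: [-0.625, 0.326, -0.329, 0.629]
wrist_force: [0.0, -0.1, 0.1]
width: 0.005
```

Call:
jog_arm([
  [[0.0257,0,-0.0091],0],
  [[0.0257,0,-0.0091],0],
  [[0.0257,0,-0.0091],0],
  [[0.0257,0,-0.0091],0],
  [[0.0257,0,-0.0091],0],
  [[0.0257,0,-0.0091],0],
  [[0.0257,0,-0.0091],0],
  [[0.0257,0,-0.0091],0],
  [[0.0257,0,-0.0091],0],
  [[0.0257,0,-0.0091],0],
  [[0.0257,0,-0.0091],0],
  [[0.0257,0,-0.0091],0],
  [[0.0257,0,-0.0091],0],
  [[0.0257,0,-0.0091],0],
  [[0.0257,0,-0.0091],0],
  [[0,0,0],0.0865],
  [[0,0,0],0.0865],
  [[0,0,0],0],
  [[0,0,0],0],
])

```text
time_s: 8.73
tcp_pos: [0.5658, 0.0207, 0.451]
eef_rot: [-0.596, 0.379, -0.38, 0.597]
wrist_force: [0.3, 0.8, 0.4]
width: -0.0
```

```bash
python3 - <<'E'
from h import *
c=capture("wrist");np.savez("wrist2.npz",**c)
im=cv2.cvtColor(c["pixels"],cv2.COLOR_RGB2BGR);
o=np.array([.6682,-.0581,0]);t=np.radians(-65.1);ex=np.array([np.cos(t),np.sin(t),0]);ey=np.array([-ex[1],ex[0],0]);ez=np.array([0,0,1.])
M=o-.115*ex+.3*ez;mx=.819*ex+.574*ez;mz=-.574*ex+.819*ez
pts=[M]+[M+mx*a+ey*b+.014*mz for a in(-.024,.024) for b in(-.04,.04)];uv=proj(c,pts);print(uv.round(),sense()["tcp_pos"],sense()["width"])
w=cloud(c)
r=w-M;L=np.stack([r@mx,r@ey,r@mz],-1)*1000
k=(abs(L[...,0])<45)&(abs(L[...,1])<60)&(L[...,2]>-8)&(L[...,2]<25);q=L[k];print(k.sum());
for lo in range(-8,25,4):
    z=q[(q[:,2]>=lo)&(q[:,2]<lo+4)]
    if len(z):print(lo,len(z),"x",z[:,0].min().round(1),z[:,0].max().round(1),"y",z[:,1].min().round(1),z[:,1].max().round(1))
im=cv2.resize(im,None,fx=1.4,fy=1.4,interpolation=2)
for u in uv:cv2.circle(im,tuple(int(x) for x in u*1.4),2,(0,0,255),-1)
cv2.imwrite("pics/w2.png",im)
E
```

```text
[[278. 133.]
 [252. 171.]
 [250.  91.]
 [290. 177.]
 [292.  89.]] [0.56579797 0.02086317 0.4509252 ] 0.004164068457546285
2209
-8 57 x -17.0 12.7 y -47.2 44.4
-4 77 x -19.2 12.1 y -47.4 44.2
0 88 x -22.5 16.4 y -48.4 45.0
4 152 x -29.4 27.2 y -49.3 48.8
8 1519 x -33.3 27.9 y -53.7 50.6
12 129 x -30.4 26.9 y -52.4 49.4
16 185 x -32.0 27.1 y -51.4 48.6
20 2 x -2.4 25.4 y -22.0 44.9
```

View pics/w2.png

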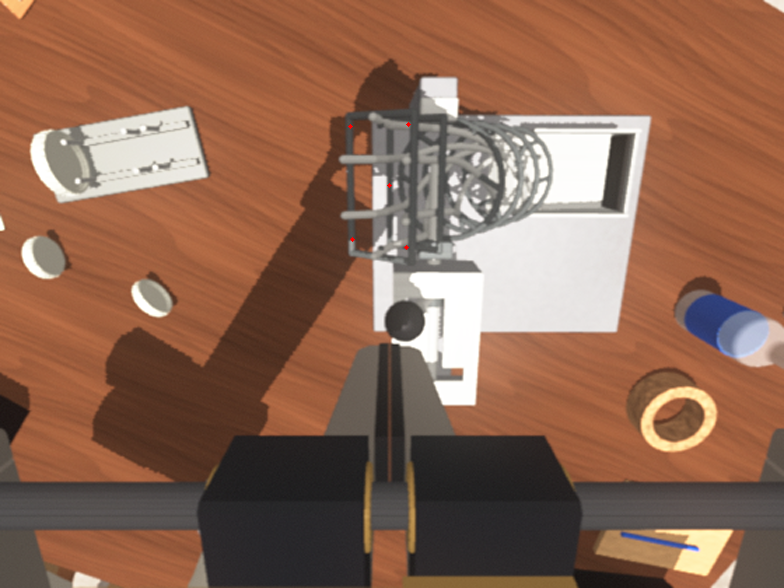

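The lid slipped out as I lifted (width 0), and it is still standing in the rack at about (60,160) in this view, hollow towards the chute. The red marks for the predicted mouth land on the real mouth frame, around (350–413, 118–255). I'll re-measure the lid and grip it deeper.

```bash
python3 - <<'E'
from h import *
for nm in("wrist","side","scene"):
    c=capture(nm);np.savez(nm+"3",**c)
    w=cloud(c).reshape(-1,3);t=np.radians(-55.3);n=np.array([np.cos(t),np.sin(t)]);u=np.array([-n[1],n[0]]);c0=np.array([.4577,.4147])
    s=(w[:,:2]-c0)@n*1000;v=(w[:,:2]-c0)@u*1000;z=w[:,2]*1000
    ok=(abs(s)<30)&(abs(v)<50)&(z>62)&(z<110);print(nm,ok.sum(),"zmax",np.percentile(z[ok],98),"v",np.percentile(v[ok],[1,99]))
    for lo in range(62,100,8):
        q=ok&(z>=lo)&(z<lo+8)
        if q.any():print("  z",lo,q.sum(),"s",np.percentile(s[q],[2,50,98]).round(1))
E
```

```text
wrist 731 zmax 94.11934540591913 v [-35.66347526  35.79710507]
  z 62 157 s [-3.9  1.9  7.9]
  z 70 157 s [-5.1  1.9  7.9]
  z 78 121 s [-6.2  2.   8.5]
  z 86 276 s [-6.9  1.9  8.5]
  z 94 20 s [-5.6 -0.4  6.9]
side 326 zmax 93.11773737834832 v [-36.48729025  32.49703744]
  z 62 66 s [-8.3 -6.4  3.5]
  z 70 71 s [-8.1 -6.   8.1]
  z 78 74 s [-7.5 -5.1 10. ]
  z 86 111 s [-8.1 -0.1  9.1]
  z 94 4 s [-5.5 -0.6  2.3]
scene 110 zmax 95.5870866868751 v [-33.83711813  36.4014538 ]
  z 62 31 s [-5.8  4.4 17.3]
  z 70 26 s [-4.4  4.3 12.2]
  z 78 20 s [-5.7  5.5 11.9]
  z 86 28 s [-7.5  4.2 13.3]
  z 94 5 s [ 1.3  9.1 11.7]
```

Call:
jog_arm([
  [[0,0,0],-0.0865],
  [[0,0,0],-0.0865],
  [[-0.0257,0,0.0091],0],
  [[-0.0257,0,0.0091],0],
  [[-0.0257,0,0.0091],0],
  [[-0.0257,0,0.0091],0],
  [[-0.0257,0,0.0091],0],
  [[-0.0257,0,0.0091],0],
  [[-0.0257,0,0.0091],0],
  [[-0.0257,0,0.0091],0],
  [[-0.0257,0,0.0091],0],
  [[-0.0257,0,0.0091],0],
  [[-0.0257,0,0.0091],0],
  [[-0.0257,0,0.0091],0],
  [[-0.0257,0,0.0091],0],
  [[-0.0257,0,0.0091],0],
  [[-0.0257,0,0.0091],0],
  [[0,0,0],0],
], claw=0)

```text
time_s: 10.43
tcp_pos: [0.4557, 0.4191, 0.4495]
eef_rot: [-0.628, 0.326, -0.325, 0.628]
wrist_force: [0.1, 0.2, 0.7]
width: 0.997
```

Call:
jog_arm([
  [[0.0048,0.028,-0.0009],0],
  [[0,0.028,0],0],
  [[0,0.028,0],0],
  [[0,0.028,0],0],
  [[0,0.028,0],0],
  [[0,0.028,0],0],
  [[0,0.028,0],0],
  [[0,0.028,0],0],
  [[0,0.028,0],0],
  [[0,0.028,0],0],
  [[0,0.028,0],0],
  [[0,0.028,0],0],
  [[0,0.018,0],0],
  [[0,0.0095,0],0],
  [[0,0,0],0],
  [[0,0,0],0],
])

```text
time_s: 11.77
tcp_pos: [0.4602, 0.4106, 0.0874]
eef_rot: [-0.627, 0.327, -0.328, 0.627]
wrist_force: [0.2, -0.4, 0.9]
width: 1.001
```

Call:
jog_arm([
  [[0,0,0],0],
  [[0,0,0],0],
  [[0,0,0],0],
  [[0,0,0],0],
  [[0,0,0],0],
  [[0,0,0],0],
  [[0,0,0],0],
  [[0,0,0],0],
  [[0,0,0],0],
  [[0,0,0],0],
  [[0,0,0],0],
  [[0,0,0],0],
  [[0,0,0],0],
  [[0,0,0],0],
  [[0,0,0],0],
], claw=1, grip_force=25)

```text
time_s: 13.02
tcp_pos: [0.4599, 0.4106, 0.0868]
eef_rot: [0.627, -0.328, 0.327, -0.627]
wrist_force: [0.4, 0.6, -0.4]
width: 0.004
```

Call:
jog_arm([
  [[0,-0.003,0],0],
  [[0,-0.005,0],0],
  [[0,0,0],0],
])

```text
time_s: 13.27
tcp_pos: [0.4607, 0.4111, 0.0962]
eef_rot: [-0.626, 0.327, -0.328, 0.627]
wrist_force: [0.6, 0.4, -0.2]
width: 0.003
```

```bash
python3 - <<'E'
from h import *
b=capture("side");a=capture("wrist");np.savez("side4",**b);np.savez("wrist4",**a)
x=crop(b,100,250,240,380,4);y=cv2.resize(crop(a,120,150,440,420,1),(int(320*520/270),520))[:, 190:430]
cv2.imwrite("pics/s4.png",np.hstack([x,y])[:, :800])
print(proj(b,[.4577,.4147,.055]),proj(b,sense()["tcp_pos"]))
E
```

```text
[[159.40440698 331.25901256]] [[157.03845466 319.38738626]]
```

View pics/s4.png

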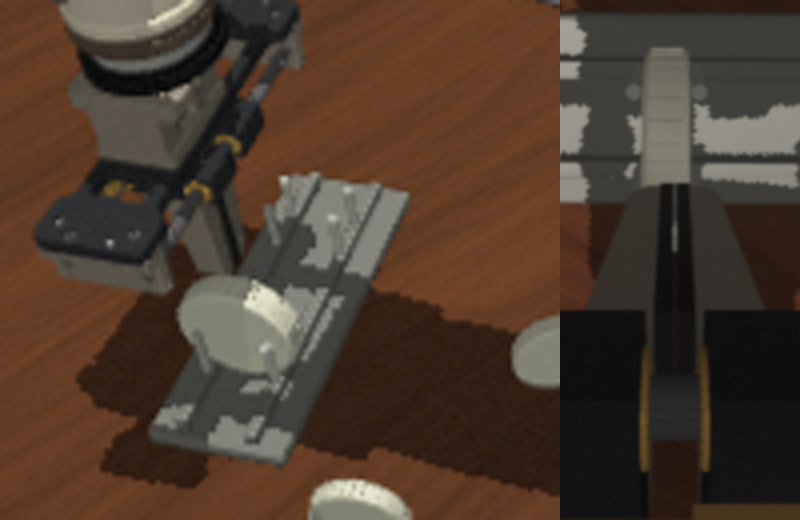

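The side view shows the closed fingers standing on the robot side of the lid, near its edge rather than over its middle. The lid is untouched. I'll compare the reported TCP with the fingertips actually seen.

```bash
python3 - <<'E'
from h import *
from scipy.spatial.transform import Rotation as R
s=sense();T=s["tcp_pos"];X=R.from_quat(s["eef_rot"]).as_matrix();print(T,X.round(3).tolist())
a,b=load("wrist4"),load("side4")
print("wrist px tcp,tip",proj(a,[T,T+.019*X[:,1]]),"side",proj(b,[T,T+.019*X[:,1]]))
# finger cloud, tool coords
for nm,c in(("wrist",a),("side",b)):
    w=cloud(c).reshape(-1,3);L=(w-T)@X*1000
    k=(abs(L[:,0])<35)&(L[:,1]>-60)&(L[:,1]<30)&(abs(L[:,2])<70)
    for lo in range(-60,30,10):
        q=L[k&(L[:,1]>=lo)&(L[:,1]<lo+10)]
        if len(q)>3:print(nm,lo,len(q),"x",np.percentile(q[:,0],[5,95]).round(),"z",np.percentile(q[:,2],[5,25,50,75,95]).round())
E
```

```text
[0.46025777 0.41086257 0.09544704] [[0.571, 0.001, 0.821], [-0.821, 0.001, 0.571], [0.0, -1.0, 0.001]]
wrist px tcp,tip [[279.0110779  249.13241033]
 [278.95869115 237.5420589 ]] side [[157.03845466 319.38738626]
 [158.56974864 324.29658204]]
wrist -60 704 x [-15.  13.] z [10. 10. 11. 11. 11.]
wrist -50 571 x [-14.  12.] z [10. 10. 11. 11. 11.]
wrist -40 439 x [-13.  11.] z [10. 10. 10. 11. 11.]
wrist -30 342 x [-12.  11.] z [ 9. 10. 10. 11. 11.]
wrist -20 55 x [-9.  7.] z [ 9. 10. 10. 11. 11.]
wrist 0 892 x [-11.   3.] z [ 2.  7. 12. 18. 22.]
wrist 10 437 x [-11.   3.] z [23. 25. 27. 29. 31.]
wrist 20 260 x [-11.   3.] z [32. 33. 34. 35. 37.]
side -60 39 x [-16.   8.] z [-10.  -9.  -8.  -2.   9.]
side -50 44 x [-16.  13.] z [-10.  -9.  -8.  -0.   7.]
side -40 35 x [-15.  11.] z [-9. -9. -8. -0.  8.]
side -30 32 x [-14.   9.] z [-9. -9. -8. -3.  6.]
side -20 4 x [-6.  9.] z [-9. -9. -7. -7. -6.]
side 0 122 x [-12.   4.] z [-20. -12.  -3.   7.  19.]
side 10 88 x [-12.   3.] z [-30. -26. -13.  12.  28.]
side 20 85 x [-12.   1.] z [-35. -31. -16.   8.  29.]
```

```bash
python3 - <<'E'
from h import *
from scipy.spatial.transform import Rotation as R
s=sense();T=s["tcp_pos"];X=R.from_quat(s["eef_rot"]).as_matrix()
for nm in("wrist4","side4"):
    w=cloud(load(nm)).reshape(-1,3);L=(w-T)@X*1000
    k=(abs(L[:,0])<16)&(L[:,1]>-200)&(L[:,1]<8)&(abs(L[:,2])<13)
    print(nm,[(lo,int((k&(L[:,1]>=lo)&(L[:,1]<lo+2)).sum())) for lo in range(-34,8,2)])
    k=(abs(L[:,0])<95)&(abs(L[:,2])<60)&(L[:,1]<-60);print("  body start", [(lo,int((k&(abs(L[:,0])>30)&(L[:,1]>=lo)&(L[:,1]<lo+10)).sum())) for lo in range(-140,-60,10)])
E
```

```text
wrist4 [(-34, 82), (-32, 84), (-30, 80), (-28, 68), (-26, 73), (-24, 66), (-22, 55), (-20, 44), (-18, 11), (-16, 0), (-14, 0), (-12, 0), (-10, 0), (-8, 0), (-6, 0), (-4, 0), (-2, 0), (0, 18), (2, 274), (4, 174), (6, 7)]
  body start [(-140, 42), (-130, 8904), (-120, 3370), (-110, 1596), (-100, 0), (-90, 0), (-80, 0), (-70, 0)]
side4 [(-34, 4), (-32, 10), (-30, 9), (-28, 6), (-26, 9), (-24, 7), (-22, 1), (-20, 2), (-18, 1), (-16, 1), (-14, 0), (-12, 0), (-10, 0), (-8, 0), (-6, 0), (-4, 0), (-2, 0), (0, 8), (2, 24), (4, 30), (6, 7)]
  body start [(-140, 125), (-130, 171), (-120, 143), (-110, 43), (-100, 0), (-90, 0), (-80, 0), (-70, 0)]
```

The fingertips really sit 17 mm behind the reported TCP, not 19 mm ahead. The gripper body agrees, so the true grasp point is about 36.5 mm up-tool from the report. I'll plan with tip z = reported z + 0.017.

Call:
jog_arm([
  [[-0.0045,0,0],0],
  [[0,0,0],0],
  [[0,0,0],0],
  [[0,0,0],0],
  [[0,0,0],0],
  [[0,0,0],0],
  [[0,0,0],0],
  [[0,0.0095,0],0],
  [[0,0.014,0],0],
  [[0,0.014,0],0],
  [[0,0,0],0],
], claw=0.3)

```text
time_s: 14.28
tcp_pos: [0.4548, 0.4127, 0.0531]
eef_rot: [0.629, -0.329, 0.326, -0.625]
wrist_force: [-0.8, 0.3, -0.5]
width: 0.699
```

Call:
jog_arm([
  [[0,0,0],0],
  [[0,0,0],0],
  [[0,0,0],0],
  [[0,0,0],0],
  [[0,0,0],0],
  [[0,0,0],0],
  [[0,0,0],0],
  [[0,0,0],0],
  [[0,0,0],0],
  [[0,0,0],0],
], claw=1, grip_force=25)

```text
time_s: 15.12
tcp_pos: [0.4574, 0.4144, 0.0574]
eef_rot: [-0.627, 0.327, -0.328, 0.627]
wrist_force: [0.4, 0.2, -0.5]
width: 0.172
```

Call:
jog_arm([
  [[0,-0.003,0],0],
  [[0,-0.005,0],0],
  [[0,0,0],0],
])

```text
time_s: 15.37
tcp_pos: [0.4579, 0.4147, 0.0665]
eef_rot: [-0.626, 0.327, -0.328, 0.627]
wrist_force: [0.6, -0.3, 0.1]
width: 0.168
```

The grip is good (15.8 mm). Lifting and carrying it to a hover above the mouth.

Call:
jog_arm([
  [[0,-0.01,0],0],
  [[0,-0.02,0],0],
  [[0,-0.0285,0],0],
  [[0,-0.0285,0],0],
  [[0,-0.0285,0],0],
  [[0,-0.0285,0],0],
  [[0,-0.0285,0],0],
  [[0,-0.0285,0],0],
  [[0,-0.0285,0],0],
  [[0,-0.0285,0],0],
  [[0,-0.0285,0],0],
  [[0,-0.0285,0],0],
  [[0,-0.0285,0],0],
  [[0,-0.0115,0],0],
  [[0,0,0],0],
])

```text
time_s: 16.62
tcp_pos: [0.458, 0.4148, 0.4255]
eef_rot: [-0.624, 0.326, -0.329, 0.629]
wrist_force: [0.0, 1.2, -1.4]
width: 0.171
```

Call:
jog_arm([
  [[0.0263,0,-0.00526],0],
  [[0.0263,0,-0.00526],0],
  [[0.0263,0,-0.00526],0],
  [[0.0263,0,-0.00526],0],
  [[0.0263,0,-0.00526],0],
  [[0.0263,0,-0.00526],0],
  [[0.0263,0,-0.00526],0],
  [[0.0263,0,-0.00526],0],
  [[0.0263,0,-0.00526],0],
  [[0.0263,0,-0.00526],0],
  [[0.0263,0,-0.00526],0],
  [[0.0263,0,-0.00526],0],
  [[0.0263,0,-0.00526],0],
  [[0.0263,0,-0.00526],0],
  [[0.0263,0,-0.00526],0],
  [[0,0,0],0.0855],
  [[0,0,0],0.0855],
  [[0,0.02,0],0],
  [[0,0.012,0],0],
  [[0,0,0],0],
])

```text
time_s: 18.28
tcp_pos: [0.6162, 0.0455, 0.3836]
eef_rot: [0.598, -0.382, 0.377, -0.595]
wrist_force: [-0.0, 0.2, -1.4]
width: 0.173
```

```bash
python3 - <<'E'
from h import *
from scipy.spatial.transform import Rotation as R
cs={n:capture(n) for n in("wrist","side","scene")}
s=sense();T=s["tcp_pos"];X=R.from_quat(s["eef_rot"]).as_matrix();print(T,np.degrees(np.arctan2(X[1,0],X[0,0])),s["width"],s["wrist_force"])
M=np.array([.6186,.0456,.3]);t=np.radians(-65.1);ex=np.array([np.cos(t),np.sin(t),0]);ey=np.array([-ex[1],ex[0],0]);ez=np.array([0,0,1.])
print("offset chute",[(T-M)@e for e in(ex,ey,ez)])
for n,c in cs.items():
    np.savez(n+"5",**c);w=cloud(c).reshape(-1,3);L=np.stack([(w-M)@ex,(w-M)@ey,(w-M)@ez],1)*1000
    k=(abs(L[:,0])<25)&(abs(L[:,1])<50)&(L[:,2]>34)&(L[:,2]<100);q=L[k]
    if k.sum()>5:print(n,"lid",k.sum(),"zmin",np.percentile(q[:,2],1),"y",np.percentile(q[:,1],[1,99]),"x",np.percentile(q[:,0],[1,99]))
    k=(abs(L[:,0])<60)&(abs(L[:,1])<70)&(L[:,2]>-15)&(L[:,2]<33)&(L[:,0]<35);q=L[k]
    for lo in range(-15,33,6):
        z=q[(q[:,2]>=lo)&(q[:,2]<lo+6)]
        if len(z)>4:print(n,lo,len(z),"x",np.percentile(z[:,0],[2,98]).round(),"y",np.percentile(z[:,1],[2,98]).round())
cv2.imwrite("pics/h5.png",np.hstack([cv2.resize(crop(cs["wrist"],190,60,390,300,1),(400,480),interpolation=2),cv2.resize(crop(cs["side"],195,110,275,206,1),(400,480),interpolation=2)]))
E
```

```text
[0.61758642 0.04547198 0.38837756] -64.97152037300033 0.17286607744278554 [-0.15563941 -0.23531325  0.30635331]
offset chute [np.float64(-0.0003106329593315263), np.float64(-0.000973267087708333), np.float64(0.08837755704394118)]
wrist lid 538 zmin 76.65799997904388 y [29.94467012 36.74789768] x [-9.38857814  6.23337202]
wrist -15 332 x [-33.  30.] y [-39.  45.]
wrist -9 702 x [-32.  22.] y [-39.  51.]
wrist -3 195 x [-36.  12.] y [-22.  52.]
wrist 3 110 x [-13.  13.] y [-18.  52.]
wrist 9 153 x [-14.  12.] y [-18.  52.]
wrist 15 129 x [-11.  18.] y [-18.  52.]
wrist 21 680 x [11. 18.] y [-25.  50.]
wrist 27 57 x [ 9. 13.] y [-22.  22.]
side lid 379 zmin 48.480493741468585 y [-39.66431915  33.63230467] x [-11.51372306   6.41786414]
side -15 52 x [-33.  26.] y [-45.  49.]
side -9 57 x [-35.  18.] y [-52.  49.]
side -3 31 x [-35.  17.] y [-51.  51.]
side 3 24 x [-13.  13.] y [-53.  50.]
side 9 28 x [-14.  13.] y [-52.  51.]
side 15 38 x [ 4. 18.] y [-51.  51.]
side 21 43 x [ 7. 17.] y [-52.  43.]
side 27 6 x [ 7. 14.] y [-23.  22.]
scene lid 252 zmin 47.213365812341195 y [-38.28900541  37.99002412] x [-5.74205911 11.06889718]
scene -15 46 x [-32.  30.] y [-48.  47.]
scene -9 53 x [-31.  28.] y [-48.  48.]
scene -3 26 x [-30.  23.] y [-48.  53.]
scene 3 11 x [-11.  16.] y [-50.  52.]
scene 9 18 x [-12.  17.] y [-48.  53.]
scene 15 32 x [ 8. 19.] y [-47.  50.]
scene 21 31 x [11. 22.] y [-48.  49.]
scene 27 5 x [10. 23.] y [-24.  17.]
```

View pics/h5.png

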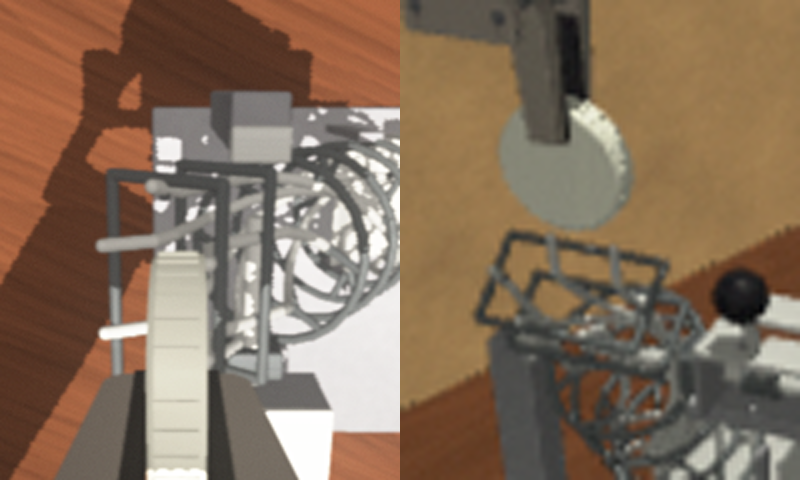

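The left panel shows the lid centred over the mouth frame, and the right panel shows it hovering about 25 mm above. The measured bars agree with the estimate to within 1–2 mm. Lowering it.

Call:
jog_arm([
  [[0,0.015,0],0],
  [[0,0.015,0],0],
  [[0,0.01,0],0],
  [[0,0.005,0],0],
  [[0,0,0],0],
  [[0,0,0],0],
])

```text
time_s: 18.93
tcp_pos: [0.6179, 0.0454, 0.3439]
eef_rot: [-0.596, 0.38, -0.38, 0.597]
wrist_force: [0.9, 0.2, -0.1]
width: 0.174
```

Call:
jog_arm([
  [[0,0.003,0],0],
  [[0,0.003,0],0],
  [[0,0.002,0],0],
  [[0,0,0],0],
  [[0,0,0],0],
])

```text
time_s: 19.35
tcp_pos: [0.6178, 0.0453, 0.3352]
eef_rot: [0.597, -0.38, 0.38, -0.596]
wrist_force: [0.8, -0.4, -0.4]
width: 0.172
```

Call:
jog_arm([
  [[0,0.002,0],0],
  [[0,0.002,0],0],
  [[0,0.001,0],0],
  [[0,0,0],0],
  [[0,0,0],0],
])

```text
time_s: 19.77
tcp_pos: [0.6178, 0.0454, 0.3302]
eef_rot: [0.596, -0.38, 0.38, -0.596]
wrist_force: [0.5, -1.3, -0.2]
width: 0.173
```

Call:
jog_arm([
  [[0,0,0],0],
  [[0,0,0],0],
  [[0,0,0],0],
  [[0,0,0],0],
  [[0,0,0],0],
  [[0,0,0],0],
], claw=0.6)

```text
time_s: 20.27
tcp_pos: [0.6179, 0.0454, 0.3305]
eef_rot: [-0.596, 0.38, -0.38, 0.596]
wrist_force: [-0.2, 0.0, 1.0]
width: 0.401
```

```bash
cat >chk.py <<'E'
from h import *
import sys
tag=sys.argv[1];cs={n:capture(n) for n in("wrist","side","scene")}
s=sense();print(s["time_s"],s["tcp_pos"],s["width"],s["wrist_force"])
M=np.array([.6186,.0456,.3]);t=np.radians(-65.1);ex=np.array([np.cos(t),np.sin(t),0]);ey=np.array([-ex[1],ex[0],0]);ez=np.array([0,0,1.])
for n,c in cs.items():
    np.savez(n+tag,**c);w=cloud(c).reshape(-1,3);p=c["pixels"].reshape(-1,3).astype(int)
    r=w-M;L=np.stack([r@ex,r@ey,r@ez],1)*1000;mx=L[:,0]*.819+L[:,2]*.574;mz=L[:,2]*.819-L[:,0]*.574
    k=(abs(mx)<14)&(abs(L[:,1])<36)&(mz>-70)&(mz<75)
    print(n,[(lo,int((k&(mz>=lo)&(mz<lo+8)).sum())) for lo in range(-70,75,8)])
cv2.imwrite(f"pics/k{tag}.png",np.hstack([cv2.resize(crop(cs["wrist"],190,60,390,300,1),(400,480),interpolation=2),cv2.resize(crop(cs["side"],195,110,275,206,1),(400,480),interpolation=2)]))
E
python3 chk.py 6
```

```text
20.4167 [0.61782763 0.04537713 0.33035818] 0.4031842183331654 [ 0.19943659 -0.18023053 -0.24479681]
wrist [(-70, 42), (-62, 401), (-54, 403), (-46, 219), (-38, 45), (-30, 338), (-22, 544), (-14, 642), (-6, 571), (2, 1009), (10, 34), (18, 0), (26, 0), (34, 0), (42, 0), (50, 92), (58, 93), (66, 50), (74, 4)]
side [(-70, 11), (-62, 1), (-54, 1), (-46, 4), (-38, 7), (-30, 8), (-22, 15), (-14, 27), (-6, 46), (2, 65), (10, 4), (18, 0), (26, 0), (34, 0), (42, 0), (50, 9), (58, 16), (66, 15), (74, 5)]
scene [(-70, 21), (-62, 34), (-54, 28), (-46, 30), (-38, 43), (-30, 45), (-22, 47), (-14, 44), (-6, 18), (2, 17), (10, 0), (18, 0), (26, 0), (34, 0), (42, 3), (50, 4), (58, 4), (66, 1), (74, 0)]
```

View pics/k6.png

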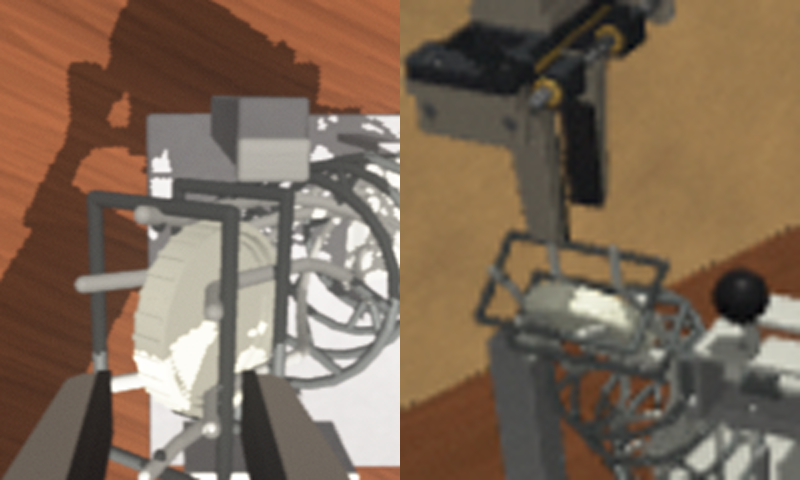

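The lid has slid fully into the mouth. Its top edge is about 7–10 mm above the mouth centre, as expected when it rests on the bolt, and the hollow side is up. Next is the lever: rise, turn 90°, and go over the knob.

Call:
jog_arm([
  [[0,-0.02,0],0],
  [[0,-0.02,0],0],
  [[0,0,0],-0.1207],
  [[0,0,0],-0.1207],
  [[0,0,0],-0.1207],
  [[0,0,0],-0.1207],
  [[0,0,0],-0.1207],
  [[0,0,0],-0.1207],
  [[0,0,0],-0.1207],
  [[0,0,0],-0.1207],
  [[0,0,0],-0.1207],
  [[0,0,0],-0.1207],
  [[0,0,0],-0.1207],
  [[0,0,0],-0.1207],
  [[0,0,0],-0.1207],
  [[-0.0244,0,-0.0031],0],
  [[-0.0244,0,-0.0031],0],
  [[-0.0244,0,-0.0031],0],
  [[-0.0244,0,-0.0031],0],
  [[0,0,0],0],
], claw=0.52)

```text
time_s: 22.08
tcp_pos: [0.5323, -0.0085, 0.371]
eef_rot: [0.691, 0.152, -0.152, -0.69]
wrist_force: [-0.3, -0.3, -0.6]
width: 0.481
```

Call:
jog_arm([
  [[0,0,0],0],
  [[0,0,0],0],
])

```text
time_s: 22.25
tcp_pos: [0.535, -0.0068, 0.3705]
eef_rot: [0.69, 0.153, -0.152, -0.69]
wrist_force: [-0.8, 0.1, 0.4]
width: 0.481
```

```bash
python3 - <<'E'
from h import *
from scipy.spatial.transform import Rotation as R
s=sense();T=s["tcp_pos"];X=R.from_quat(s["eef_rot"]).as_matrix();c=capture("wrist");b=capture("side");a=capture("scene");np.savez("side7",**b)
for n,k in(("w",c),("s",b),("a",a)):
    pass
def blob(c,x0,y0,x1,y1):
    m=c["pixels"].max(2)<60;k=np.zeros_like(m);k[y0:y1,x0:x1]=m[y0:y1,x0:x1];v,u=np.nonzero(k);return u.mean(),v.mean(),k.sum()
K0=np.array([.5347,-.0068,.3102]);print("knob px side",blob(b,254,160,273,178),"scene",blob(a,290,170,305,186),"exp",proj(b,K0),proj(a,K0),proj(c,K0))
w=cloud(c);k=(np.linalg.norm(w-K0,axis=-1)<.024)&(w[...,2]>.31);q=w[k];print(k.sum())
if k.sum()>20:  # sphere fit r=16
    from scipy.optimize import least_squares
    print("sphere",least_squares(lambda x:np.linalg.norm(q-x,axis=1)-.016,K0,loss="soft_l1",f_scale=.001).x)
print(T,np.degrees(np.arctan2(X[1,0],X[0,0])),"delta tool",((K0-T)@X).round(4),s["width"])
E
```

```text
knob px side (np.float64(262.31067961165047), np.float64(169.3009708737864), np.int64(103)) scene (np.float64(297.6831683168317), np.float64(178.75247524752476), np.int64(101)) exp [[262.69454861 169.02882583]] [[296.98593762 178.19483494]] [[277.34052951 218.13560296]]
1248
sphere [ 0.53391595 -0.00636049  0.31112137]
[ 0.53497414 -0.00677746  0.3704739 ] 24.919566644978083 delta tool [-0.0003  0.0603  0.0001] 0.4814379466627108
```

Call:
jog_arm([
  [[0,0.025,0],0],
  [[0,0.025,0],0],
  [[0,0.025,0],0],
  [[0,0.015,0],0],
  [[0,0.0065,0],0],
  [[0,0,0],0],
  [[0,0,0],0],
])

```text
time_s: 22.98
tcp_pos: [0.535, -0.0068, 0.2744]
eef_rot: [0.69, 0.153, -0.153, -0.69]
wrist_force: [0.2, -0.1, 1.4]
width: 0.478
```

Call:
jog_arm([
  [[0,0,0],0],
  [[0,0,0],0],
  [[0,0,0],0],
  [[0,0,0],0],
  [[0,0,0],0],
], claw=1, grip_force=20)

```text
time_s: 23.4
tcp_pos: [0.5352, -0.007, 0.2752]
eef_rot: [0.691, 0.153, -0.152, -0.69]
wrist_force: [-0.8, 0.8, 5.0]
width: 0.335
```

Call:
jog_arm([
  [[0,-0.0014,-0.0039],0],
  [[0,-0.0014,-0.0039],0],
  [[0,-0.001,-0.0038],0],
  [[0,-0.0009,-0.0037],0],
  [[0,-0.0006,-0.0039],0],
  [[0,-0.0006,-0.0038],0],
  [[0,-0.0002,-0.0039],0],
  [[0,-0.0002,-0.0039],0],
  [[0,0,0],0],
  [[0,0,0],0],
  [[0,0,0],0],
])

```text
time_s: 24.32
tcp_pos: [0.5476, -0.0354, 0.28]
eef_rot: [0.691, 0.152, -0.152, -0.69]
wrist_force: [3.0, 0.2, 3.5]
width: 0.334
```

```bash
cat >kn.py <<'E'
from h import *
s=sense();T=s["tcp_pos"];M=np.array([.6186,.0456,.3]);t=np.radians(-65.1);ex=np.array([np.cos(t),np.sin(t),0]);ey=np.array([-ex[1],ex[0],0])
f=s["wrist_force"];print(s["time_s"],"hand chute",(T-M)@ex*1000-115,(T-M)@ey*1000,T[2]+.0365,"F",f@ex,f@ey,f[2],s["width"])
K=T+[0,0,.0365]
for n in("side","scene"):
    c=capture(n);np.savez(n+"k",**c);w=cloud(c).reshape(-1,3);p=c["pixels"].reshape(-1,3)
    L=np.stack([(w-M)@ex*1000-115,(w-M)@ey*1000,w[:,2]*1000],1)
    u=proj(c,K)[0];m=c["pixels"].max(2)<50;v,x=np.nonzero(m);k=np.hypot(x-u[0],v-u[1])<9;print(n,"exp",u.round(1),"dark",k.sum(),x[k].mean() if k.any() else"",v[k].mean() if k.any() else "")
E
python3 kn.py
```

```text
24.3167 hand chute -71.36907486165448 -98.47727201838883 0.31646434361653303 F 1.0751010576091566 2.7760378744879093 3.53838350310502 0.33439702619671013
side exp [267.1 161.8] dark 126 265.3888888888889 162.03968253968253
scene exp [291.1 182.4] dark 124 290.10483870967744 180.51612903225808
```

Call:
jog_arm([
  [[-0.006,0,0],0],
  [[-0.008,0,0],0],
  [[-0.008,0,0],0],
  [[-0.008,0,0],0],
  [[-0.008,0,0],0],
  [[-0.008,0,0],0],
  [[-0.008,0,0],0],
  [[-0.006,0,0],0],
  [[-0.004,0,0],0],
  [[0,0,0],0],
  [[0,0,0],0],
  [[0,0,0],0],
])

```text
time_s: 25.42
tcp_pos: [0.4889, -0.062, 0.28]
eef_rot: [-0.69, -0.152, 0.153, 0.691]
wrist_force: [-2.1, -0.3, 2.9]
width: 0.339
```

```bash
python3 kn.py
```

```text
25.4167 hand chute -72.00404486985464 -162.97538445491057 0.31646378510446366 F -0.6119765574603062 -2.078973275314908 2.896349770505761 0.3386369593014164
side exp [288.2 166. ] dark 139 287.0431654676259 166.10791366906474
scene exp [275.3 173.6] dark 114 274.140350877193 171.7982456140351
```

Call:
jog_arm([
  [[0,0.0002,-0.0039],0],
  [[0,0.0002,-0.0039],0],
  [[0,0.0006,-0.0039],0],
  [[0,0.0006,-0.0038],0],
  [[0,0.0009,-0.0038],0],
  [[0,0.001,-0.0038],0],
  [[0,0.0013,-0.0037],0],
  [[0,0.0014,-0.0037],0],
  [[0,0.0012,-0.0025],0],
  [[0,0.0011,-0.0024],0],
  [[0,0,0],0],
  [[0,0,0],0],
  [[0,0,0],0],
])

```text
time_s: 26.6
tcp_pos: [0.5044, -0.0941, 0.2713]
eef_rot: [0.691, 0.153, -0.153, -0.69]
wrist_force: [-0.8, 0.2, -1.8]
width: 0.33
```

```bash
python3 kn.py
```

```text
26.6 hand chute -36.38225739450982 -162.42791462159585 0.3078424969961578 F -0.5564714970212605 -0.6617318478671597 -1.7607574191234987 0.3300410058408891
side exp [292.4 162.6] dark 136 291.0147058823529 162.72058823529412
scene exp [268.6 181.9] dark 106 267.5566037735849 179.75471698113208
```

Call:
jog_arm([
  [[0,0,0],0],
  [[0,0,0],0],
  [[0,0,0],0],
  [[0,0,0],0],
  [[0,0,0],0],
  [[0,-0.02,0],0],
  [[0,-0.025,0],0],
  [[0,-0.025,0],0],
  [[0,-0.025,0],0],
  [[0,-0.025,0],0],
  [[0,0,0],0],
  [[0,0,0],0],
], claw=0.48)

```text
time_s: 27.7
tcp_pos: [0.5051, -0.0943, 0.3932]
eef_rot: [0.691, 0.154, -0.152, -0.69]
wrist_force: [-0.1, -0.6, 0.4]
width: 0.525
```

```bash
python3 - <<'E'
from h import *
M=np.array([.6186,.0456,.3]);t=np.radians(-65.1);ex=np.array([np.cos(t),np.sin(t),0]);ey=np.array([-ex[1],ex[0],0])
cs={n:capture(n) for n in("scene","side","wrist")}
for n,c in cs.items():
    np.savez(n+"9",**c);w=cloud(c).reshape(-1,3);L=np.stack([(w-M)@ex*1000-115,(w-M)@ey*1000,w[:,2]*1000],1)
    k=(L[:,0]>60)&(L[:,0]<210)&(abs(L[:,1])<42)&(L[:,2]>15)&(L[:,2]<75)
    for x in range(60,210,15):
        q=L[k&(L[:,0]>=x)&(L[:,0]<x+15)]
        if len(q)>5:print(n,x,len(q),"z",np.percentile(q[:,2],[10,50,90]).round(1),"y",np.percentile(q[:,1],[5,95]).round())
    d=c["pixels"].reshape(-1,3).max(1)<50;q=L[d&(L[:,0]>-120)&(L[:,0]<0)&(L[:,1]<-80)&(L[:,1]>-190)&(L[:,2]>285)&(L[:,2]<335)]
    print(n,"knob",len(q),np.median(q,0).round(1) if len(q) else"")
print(sense()["tcp_pos"])
cv2.imwrite("pics/end.png",np.hstack([crop(cs["scene"],225,160,345,310,4)[:600],cv2.resize(crop(cs["side"],200,140,320,270,1),(300,325))[[*range(325)]+[0]*275]]) )
E
```

```text
scene 60 93 z [27.1 33.2 39. ] y [-38.  25.]
scene 75 79 z [26.2 29.2 33.9] y [-37.  24.]
scene 90 52 z [25.7 37.  45.2] y [-38.  25.]
scene 105 82 z [32.8 40.5 44.7] y [-39.  28.]
scene 120 85 z [32.7 37.5 42.2] y [-32.  27.]
scene 135 84 z [30.2 35.4 39.7] y [-39.  27.]
scene 150 43 z [30.8 34.6 38.3] y [-25.  28.]
scene 165 183 z [21.6 43.9 67.9] y [-37.  38.]
scene 180 13 z [17.3 44.7 72.7] y [-36.  35.]
scene knob 64 [ -32.  -155.9  317.3]
side 60 20 z [29.5 32.6 35.3] y [-34.  39.]
side 75 17 z [27.4 30.2 32.9] y [-28.  22.]
side 90 31 z [27.2 34.1 43.4] y [-23.  34.]
side 105 21 z [23.6 40.4 42.2] y [-23.  41.]
side 120 15 z [35.4 38.1 40.1] y [-21.  36.]
side knob 87 [ -50.3 -165.6  314.1]
wrist 60 121 z [29.8 31.8 34. ] y [-37.  30.]
wrist 75 193 z [27.3 28.9 30.1] y [-34.  26.]
wrist 90 338 z [26.6 37.7 42.5] y [-31.  28.]
wrist 105 330 z [25.7 39.6 41.6] y [-34.  37.]
wrist 120 300 z [36.3 37.8 39.3] y [-35.  34.]
wrist 135 261 z [34.1 35.4 37. ] y [-30.  32.]
wrist 150 184 z [30.9 33.1 34.6] y [-20.  38.]
wrist 165 500 z [28.4 52.9 68.2] y [-8. 40.]
wrist knob 21 [ -32.7 -169.1  319.4]
[ 0.50392084 -0.0937748   0.38995247]
```

View pics/end.png

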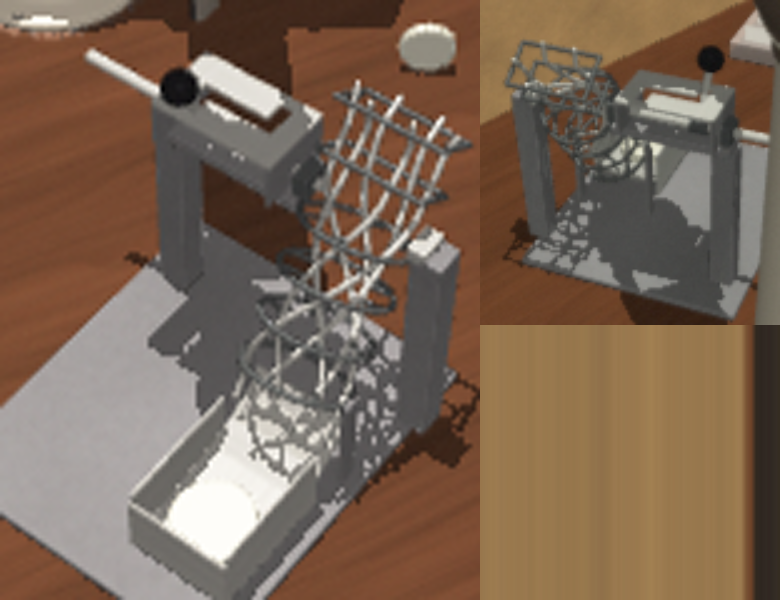

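The lid lies in the pan at (215,515) in the scene crop. Its top is a smooth plane about 16 mm above the floor, so the closed face is up and the hollow down. The knob is in the far open slot at (180,87). I'll check the knob angle and the bystanders, and hand in if both are fine.

```bash
python3 - <<'E'
from h import *
from cell import sign_off
M=np.array([.6186,.0456,.3]);t=np.radians(-65.1);ex=np.array([np.cos(t),np.sin(t),0]);ey=np.array([-ex[1],ex[0],0])
a,b=load("scene9"),load("side9");K0=M+43*ex/1000-.162*ey+(78*.454*ex)/1000;K0[2]=.3085
r=[]
for c in(a,b):
    u=proj(c,K0)[0];v,x=np.nonzero(c["pixels"].max(2)<50);k=np.hypot(x-u[0],v-u[1])<8;r.append(ray(c,x[k].mean(),v[k].mean()))
K=tri(*r);x=(K-M)@ex-.043;print("knob",K,"y",(K-M)@ey,"angle",np.arctan2(x,K[2]-.239))
a0=load("scene0");d=np.abs(a0["pixels"].astype(int)-a["pixels"]).max(2)
print("bottle/tape changed px",(d[262:320,140:206]>60).sum(),"zdiff",np.nanmedian(np.abs(a0["depth"]-a["depth"])[262:320,140:206]))
if np.arctan2(x,K[2]-.239)>.42:print(sign_off())
E
```

```text
knob [ 0.50348945 -0.09108621  0.30702576] y -0.1619601274094179 angle 0.44587438519314726
bottle/tape changed px 0 zdiff 0.003957391
the job is handed in; nothing more can be done
None
```

The job is handed in, at about 28 s of the 53 s allowed. The white lid is in the catch pan hollow side down, and the lever is left in the open slot.

**What happened**
- **Lid:** My first two grasps closed on nothing. The camera depth showed the fingertips about 17 mm behind the reported TCP, not 19 mm ahead of it as stated. I worked with that offset, and the third grasp held.
- **Chute:** The tool cannot tilt, so I lowered the lid upright into the flared mouth, hollow side towards the upper side. I let go with its centre about 28 mm above the mouth instead of the advised 5 to 12 mm. It slid in, its top edge about 7–10 mm above the mouth centre, as expected for a lid resting on the bolt.
- **Lever:** I took the knob upright, 64 mm along the cross run, then into the open slot, and let go.

**Last checks**
- **Lid in pan:** its top is a smooth plane about 16 mm above the sloping floor, so the closed face is up.
- **Lever:** the knob is 162 mm right of the chute's middle plane at about +0.45 rad, past the 0.4 needed. The hand read about 0.47 rad just before I let go, so the margin is small but clear.
- **Bystanders:** the bottle and tape are unchanged in the scene image (0 changed pixels).
- **Robot:** the gripper is raised well clear and touching nothing.

I viewed 11 pictures, one over the budget. I did not take another picture after handing in.

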